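Swap the pan's drawer knobs for twine reels on a second-hand stall

TASK

The enamel pan is to hold the twine reels for sale: lift it and tip it over the wooden bowl so that all the brass knobs drain into the bowl, then stand it upright on the middle of the cork mat again (any knob that strays goes into the bowl too, before the reels are loaded). After that slide every reel up off its spindle and put it in the pan, and leave the candlestick, creamer and bottle opener where they are.

Things in the scene. Friction and masses are not known exactly. Their poses are not given: they have to be found in the camera images.
- pan: white enamel pan, blue rim, 0.24 kg. Origin: centre of underside; z up. Flaring: 124 mm across at the base, 176 at the rim, 52 high; wall 3, floor 4 mm. At its own -x is a loop handle: an upright wooden slat 10 mm thick (x), 90 long (y), 24 tall (z), centre 130 mm from the axis, 40 above the underside, on two struts at y +-40. Starts on the mat with the knobs in it
- pan_grip (a point): centre of the handle's slat (at -130, 0, 40 mm in the pan's frame). Between slat and rim is a gap of 37 mm, 74 mm long, for a finger
- pan_mouth (a point): centre of the pan's mouth, level with the rim, 52 mm above its underside
- mat: round cork mat, 200 mm across, 6 mm thick, fixed to the table. Origin: centre of its underside on the table
- bowl: round dark wooden salad bowl, loose, 0.35 kg, 200 mm across the rim, 65 mm high, wall 6 mm, inner floor 7 mm above the table and about 80 mm across. Origin: centre of its underside
- rack: white-painted wooden board 150 x 150 x 15 mm, fixed to the table, with four upright steel spindles 8 mm thick and 60 mm tall (tips 75 mm above the table) at (+-45, +-45) mm from its centre. Origin: centre of the board's underside
- knob0: small brass drawer knob, 20 g: a round head 26 mm across and 11 mm thick with a stem 14 mm thick, 24 mm long overall. Origin: on its axis at mid-length; z from head to stem. Three to five knobs are present and start in the pan; an absent one reads None
- knob1: small brass drawer knob, 20 g: a round head 26 mm across and 11 mm thick with a stem 14 mm thick, 24 mm long overall. Origin: on its axis at mid-length; z from head to stem. Three to five knobs are present and start in the pan; an absent one reads None
- knob2: small brass drawer knob, 20 g: a round head 26 mm across and 11 mm thick with a stem 14 mm thick, 24 mm long overall. Origin: on its axis at mid-length; z from head to stem. Three to five knobs are present and start in the pan; an absent one reads None
- knob3: small brass drawer knob, 20 g: a round head 26 mm across and 11 mm thick with a stem 14 mm thick, 24 mm long overall. Origin: on its axis at mid-length; z from head to stem. Three to five knobs are present and start in the pan; an absent one reads None
- knob4: small brass drawer knob, 20 g: a round head 26 mm across and 11 mm thick with a stem 14 mm thick, 24 mm long overall. Origin: on its axis at mid-length; z from head to stem. Three to five knobs are present and start in the pan; an absent one reads None
- reel0: reel wound with twine, 30 g: 34 mm in diameter, 38 mm high, bore 13 mm. Origin: its centre; z along its bore. Three or four reels are present, each standing on the board over a spindle (centre 34 mm above the table, spindle tip 22 mm above its top); an absent one reads None
- reel1: reel wound with twine, 30 g: 34 mm in diameter, 38 mm high, bore 13 mm. Origin: its centre; z along its bore. Three or four reels are present, each standing on the board over a spindle (centre 34 mm above the table, spindle tip 22 mm above its top); an absent one reads None
- reel2: reel wound with twine, 30 g: 34 mm in diameter, 38 mm high, bore 13 mm. Origin: its centre; z along its bore. Three or four reels are present, each standing on the board over a spindle (centre 34 mm above the table, spindle tip 22 mm above its top); an absent one reads None
- reel3: reel wound with twine, 30 g: 34 mm in diameter, 38 mm high, bore 13 mm. Origin: its centre; z along its bore. Three or four reels are present, each standing on the board over a spindle (centre 34 mm above the table, spindle tip 22 mm above its top); an absent one reads None
- candlestick: pewter candlestick, 76 mm across the foot, 145 mm tall, not part of the job. Origin: centre of its underside
- creamer: silver creamer jug, 68 mm across, 80 mm tall, not part of the job. Origin: centre of its underside
- opener: brass bottle opener lying flat, 115 mm long, not part of the job. Origin: in its stem, on the table

How it is judged:
By the outcome, as a careful person would: the job done as asked, in the order asked, and still so for the second after the job is handed in, with the robot touching nothing.
Of knob0, knob1, knob2, knob3, knob4 only 3 to 5 are there at a start; the rules pass over those that are not, and their reading is None.
Of reel0, reel1, reel2, reel3 only 3 to 4 are there at a start; the rules pass over those that are not, and their reading is None.
At some moment in a run one of bowl may be knocked a few centimetres aside while the robot is not near it.
It also fails if it takes over 192 s, if anything falls off the work surface, if the arm or the gripper's body presses on something with over 40 N, if the wrist force passes 120 N, or if a joint passes its speed limit or range.

ROBOT

A 6-joint arm with a two-finger parallel gripper is mounted at the origin on the work surface. World frame = base frame: x ahead of the robot, y to its left, z up, the work surface at z = 0. Lengths are in m, angles in rad, forces in N, time in s.
With the tool pointing down it reaches from about 0.375 to 0.9 m from the base axis. Payload 3.1 kg.
Tool frame: the origin (TCP) lies at the very end of the fingers, on their centre line; the grasp point (between the pads) lies 19 mm behind it; z points along the fingers, y is the line along which they close (so a half turn about z gives the same grasp; the last joint's range is limited). The gripper opens to 85 mm and grips with 20 to 120 N. Pads are 22 mm wide; open, the fingers measure 114 mm over their backs; the gripper's body (76 mm by 85 mm) begins 54 mm behind the grasp point. The pads swing forward as they close: fully open they stand 13 mm farther back than shut.
Start: joints at [1.067, 0.527, 1.433, -0, 1.181, -0.178], TCP at [0.2, 0.592, 0.231] pointing down, gripper open.
Joint ranges: [-3.08, 3.08], [-0.75, 2.2], [0.22, 2.44], [-1.43, 4.57], [0, 2.65], [-2.85, 2.85]. Speed limits (rad/s): [2.79, 2.79, 3.14, 3.14, 3.14, 3.14].

INTERFACE

Orientations are given as a unit quaternion [x, y, z, w].
In Python, from station import telemetry, snapshot, ticket gives the robot as it stands.
- The arm moves only by the tool move_arm, never from a script. Its argument "commands" is text: rows parted by semicolons, each of 7 numbers parted by spaces: the shift along the tool's x, y, z in mm, then the turn, a rotation vector about the tool's x, y, z in degrees, then the opening, from -1 (shut) to 1 (fully open). A call has exactly 5 rows; each row is the pose to reach, as a shift and turn from the pose commanded when the call began, along the tool's axes at that moment; what a row does not reach only later rows make up. A row lasts 1/8 s, in which the tool goes at most 62.5 mm and 10.7 degrees, less where a joint would pass 70% of its speed; a pose out of reach is approached as far as the arm can. A call with a gripper value outside its range is refused whole. The fingers move at their own pace and stop on an object; "grip_force" is the grip in N (left out, the last holds). Time passes only in rows, so rows that repeat a pose let the fingers close, or fill a call up. It gives the time, the measured TCP pose, the force, the opening and the grip force at its end, in the units of the state.
- telemetry.sense(): the state, without advancing time (a new reading comes with each control period).
- snapshot(name): name is "side" or "top"; returns a dict with "image" (384x512x3 uint8, red, green, blue), "fx", "fy", "cx", "cy" (pixels), "k1" (the pictures are not rectified: a ray, as slopes to the right and down, at radius r is drawn at 1 + k1 r^2 times it, then the intrinsics apply), "pose" (4x4, takes a point from camera to world coordinates). Camera axes: x right, y down, z forward; pixel columns grow to the right and rows downward; lengths in m; the calibration is good to about 2 mm. A picture is of the moment at which its call begins. There is no depth.
- ticket.sign_off(): hands the job in; it is judged then, once.
The state is a dict: "t": time; "q": joint angles; "qd": joint speeds; "tau": joint torques, N m; "tcp_pos": TCP position; "tool_rot": TCP orientation; "force": force on the tool from outside, world axes, zero at the start; "ft_torque": the same for the moment, N m; "finger_gap": opening from 0.0 (shut) to 1.0 (fully open); "gripper_force": force on a finger pad.
Only numpy, scipy, OpenCV 4.12 (cv2) and the standard library are available. Lean on these libraries where they do the work, as an engineer would, in place of code of your own. Each camera call takes 0.05 s, during which the arm holds its last target. There are 200 camera calls.

## Working session

There is one attempt and no reset: what is moved stays moved. The work goes in short steps, Python scripts to look and compute and a tool call to move; the robot and the scene stay as the last step left them, time stands still between calls to the robot, and variables do not carry over. Pictures are saved under pics/ and viewed, at most 14 in all, crops included, and the job is handed in when it is done.

Besides the shell and the picture viewer there is one more tool, called after "Call:" by a JSON object that holds its "fn" and its "kwargs". move_arm: Moves the arm, as the interface text tells. Its arguments: {"type":"object","properties":{"commands":{"type":"string"},"grip_force":{"type":"number"}},"required":["commands"]}

```bash
ls; mkdir -p pics
cat > h.py <<'E'
import numpy as np, cv2
from scipy.spatial.transform import Rotation as R
from station import telemetry, snapshot, ticket
def ray(s,px):
    K=np.array([[s['fx'],0,s['cx']],[0,s['fy'],s['cy']],[0,0,1]])
    p=cv2.undistortPoints(np.array(px,float).reshape(-1,1,2),K,np.array([s['k1'],0,0,0,0.])).reshape(-1,2)
    P=np.array(s['pose']); d=np.c_[p,np.ones(len(p))]@P[:3,:3].T
    return P[:3,3],d
def plane(s,px,z):
    o,d=ray(s,px); return o+d*((z-o[2])/d[:,2:])
def proj(s,pts):
    P=np.linalg.inv(np.array(s['pose'])); c=np.atleast_2d(pts)@P[:3,:3].T+P[:3,3]
    x=c[:,0]/c[:,2];y=c[:,1]/c[:,2];k=1+s['k1']*(x*x+y*y)
    return np.c_[s['fx']*x*k+s['cx'],s['fy']*y*k+s['cy']]
def shot(n,f=None):
    s=snapshot(n)
    if f: cv2.imwrite('pics/'+f,cv2.cvtColor(s['image'],cv2.COLOR_RGB2BGR))
    return s
E
python3 - <<'E'
from h import *
a=shot('top','t0.png');b=shot('side','s0.png')
for s in(a,b): print({k:np.round(v,3).tolist() for k,v in s.items() if k!='image'})
print({k:np.round(v,3).tolist() for k,v in telemetry.sense().items()})
E
```

```text
pics
{'fx': 355.688, 'fy': 355.688, 'cx': 254.326, 'cy': 191.403, 'k1': 0.03, 'pose': [[0.017, -0.991, 0.132, 0.442], [-1.0, -0.015, 0.018, -0.022], [-0.016, -0.132, -0.991, 1.19], [0.0, 0.0, 0.0, 1.0]]}
{'fx': 381.846, 'fy': 381.846, 'cx': 251.888, 'cy': 191.825, 'k1': -0.009, 'pose': [[0.866, -0.363, 0.344, 0.216], [-0.5, -0.6, 0.625, -0.687], [-0.02, -0.713, -0.701, 0.825], [0.0, 0.0, 0.0, 1.0]]}
{'t': 0.1, 'q': [1.066, 0.528, 1.434, 0.0, 1.181, -0.178], 'qd': [-0.001, -0.003, -0.002, 0.001, -0.0, -0.001], 'tau': [-0.0, -44.33, -17.859, -0.0, 0.004, 0.0], 'tcp_pos': [0.2, 0.592, 0.23], 'tool_rot': [0.162, 0.987, -0.001, -0.0], 'force': [0.45, -0.478, -0.211], 'ft_torque': [-0.023, -0.016, 0.027], 'gripper_force': 0.0, 'finger_gap': 1.002}
```

View pics/t0.png

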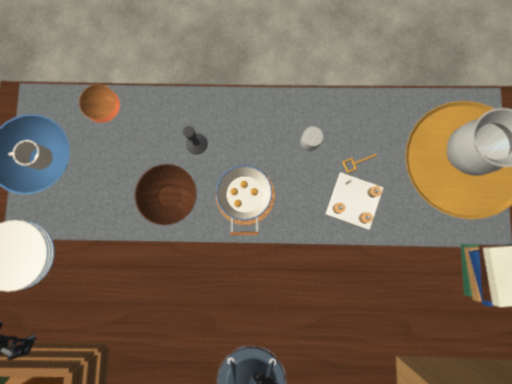

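View pics/s0.png

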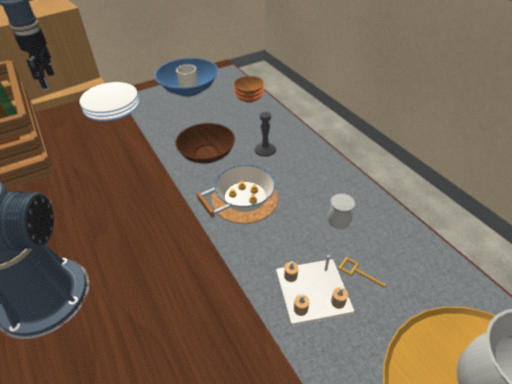

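```bash
cat > m.py <<'E'
from h import *
def blobs(m,amin=20):
    n,l,st,c=cv2.connectedComponentsWithStats(m.astype(np.uint8))
    return [(c[i],st[i,4],st[i,:4].tolist()) for i in range(1,n) if st[i,4]>=amin],l
E
python3 - <<'E'
from m import *
s=shot('top');im=s['image'];hsv=cv2.cvtColor(im,cv2.COLOR_RGB2HSV)
cv2.imwrite('pics/crop0.png',cv2.resize(cv2.cvtColor(im[125:245,130:390],cv2.COLOR_RGB2BGR),None,fx=3,fy=3,interpolation=cv2.INTER_CUBIC))
b=shot('side')['image']
cv2.imwrite('pics/crop1.png',cv2.resize(cv2.cvtColor(b[110:325,165:395],cv2.COLOR_RGB2BGR),None,fx=2.7,fy=2.7,interpolation=cv2.INTER_CUBIC))
for y,x in[(193,150),(193,225),(214,268),(233,236),(233,244),(233,252),(193,215),(180,340),(208,340),(190,375),(193,200)]: print(x,y,im[y,x],hsv[y,x])
E
```

```text
150 193 [65 41 28] [ 11 145  65]
225 193 [131 124 111] [ 20  39 131]
268 214 [147 128 109] [ 15  66 147]
236 233 [167 108  63] [ 13 159 167]
244 233 [172 112  66] [ 13 157 172]
252 233 [168 110  65] [ 13 156 168]
215 193 [125 123 115] [ 24  20 125]
340 180 [235 229 216] [ 21  21 235]
340 208 [150 142 129] [ 19  36 150]
375 190 [155 146 131] [ 19  39 155]
200 193 [124 126 123] [ 50   6 126]
```

View pics/crop0.png

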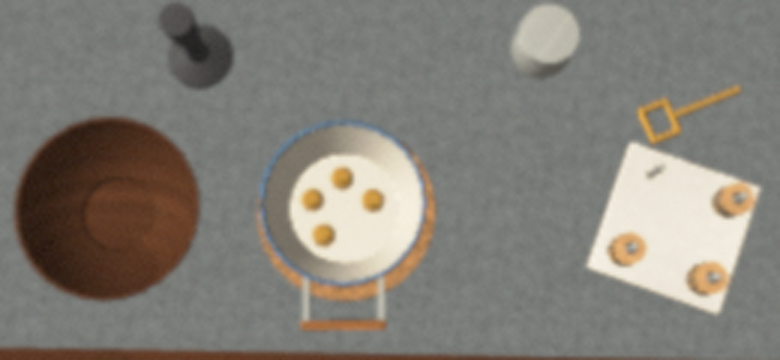

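View pics/crop1.png

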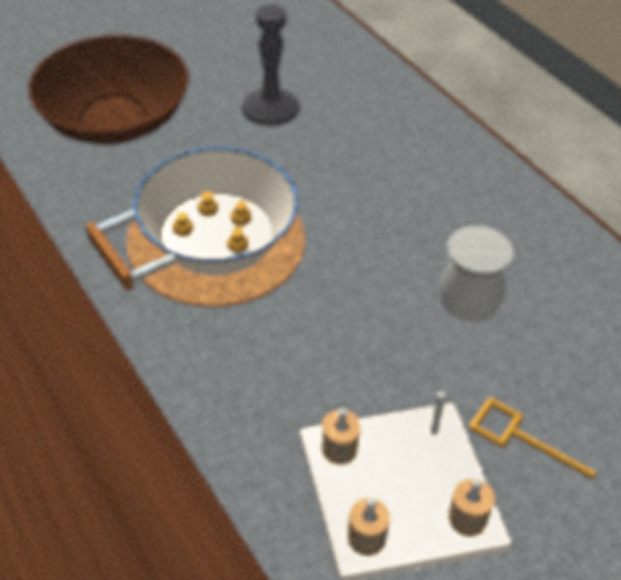

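```bash
cat > meas.py <<'E'
from m import *
def box(m,x0,y0,x1,y1):
    o=np.zeros(m.shape,bool);o[y0:y1,x0:x1]=m[y0:y1,x0:x1];return o
def fit(pts):  # circle lsq on world xy
    A=np.c_[pts[:,:2]*2,np.ones(len(pts))];p=np.linalg.lstsq(A,(pts[:,:2]**2).sum(1),rcond=None)[0]
    return p[:2],np.sqrt(p[2]+p[0]**2+p[1]**2)
def bowl(s):
    im=s['image'].astype(int);h=cv2.cvtColor(s['image'],cv2.COLOR_RGB2HSV).astype(int)
    m=box((h[...,1]>95)&(im[...,0]>im[...,2]+15),120,120,206,238)
    b,l=blobs(m,500);i=max(range(len(b)),key=lambda i:b[i][1])+1
    lab=l==l[int(b[i-1][0][1]),int(b[i-1][0][0])]
    c=max(cv2.findContours(lab.astype(np.uint8),0,1)[0],key=len)
    hull=cv2.convexHull(c).reshape(-1,2)
    return fit(plane(s,hull,.065))
E
python3 - <<'E'
from meas import *
s=shot('top');im=s['image'].astype(int);h=cv2.cvtColor(s['image'],cv2.COLOR_RGB2HSV).astype(int)
print('bowl',bowl(s))
blue=box((im[...,2]>im[...,0]+12),205,150,285,235);p=np.argwhere(blue)[:,::-1];print('rim',len(p),fit(plane(s,p,.058)))
org=(h[...,1]>110)&(h[...,0]<22)&(im[...,0]>110)
sl=box(org,222,228,268,240);p=np.argwhere(sl)[:,::-1];w=plane(s,p,.058);print('slat',len(p),w.mean(0),w.min(0),w.max(0));r=cv2.minAreaRect((w[:,:2]*1000).astype(np.float32));print(r)
mat=box(org,205,150,285,227);c=np.argwhere(mat)[:,::-1];hl=cv2.convexHull(c.astype(np.int32)).reshape(-1,2);hl=hl[hl[:,1]>195];print('mat',len(c),hl.tolist(),fit(plane(s,hl,.006)))
wh=box((im.min(2)>170),315,165,395,235);b,l=blobs(wh,200);print(b)
c=np.argwhere(wh)[:,::-1];w=plane(s,c,.015);r=cv2.minAreaRect((w[:,:2]*1000).astype(np.float32));print('rack',r)
for n,bx in(('top',(315,165,395,235)),):
  b,l=blobs(box((h[...,1]>80)&(h[...,0]<25)&(im[...,0]>100),*bx),10)
  for c,a,st in b: print('reel',c,a,plane(s,[c],.053))
s=shot('side');im=s['image'].astype(int);h=cv2.cvtColor(s['image'],cv2.COLOR_RGB2HSV).astype(int)
b,l=blobs(box((h[...,1]>100)&(h[...,0]<20)&(im[...,0]>180),275,255,355,325),8)
for c,a,st in b: print('reel side',c,a,plane(s,[c],.053))
blue=box((im[...,2]>im[...,0]+20),205,160,280,215);p=np.argwhere(blue)[:,::-1];w=plane(s,p,.058);
for _ in range(5):
  c,r=fit(w); w=w[abs(np.linalg.norm(w[:,:2]-c,axis=1)-r)<.01]
print('rim side',len(w),c,r)
E
```

```text
bowl (array([0.57936301, 0.28345736]), np.float64(0.09616402080174238))
rim 179 (array([0.59087784, 0.03311769]), np.float64(0.08709851718540289))
slat 79 [0.45923289 0.02914356 0.058     ] [ 0.45541877 -0.01195866  0.058     ] [0.46305168 0.07027292 0.058     ]
((459.2335510253906, 29.156221389770508), (6.28118896484375, 82.24453735351562), 0.9446656107902527)
mat 348 [[274, 197], [273, 202], [272, 205], [270, 210], [267, 214], [264, 217], [260, 220], [253, 223], [248, 224], [240, 224], [236, 223], [228, 219], [221, 212], [219, 208], [219, 207]] (array([0.58522737, 0.03071406]), np.float64(0.0964766826827039))
[(array([352.4909201 , 199.53874092]), np.int32(1652), [326, 173, 54, 56])]
rack ((573.3146362304688, -329.8180847167969), (150.1341552734375, 148.84178161621094), 70.58625030517578)
reel [349.87931034 168.31034483] 58 [[ 0.67289789 -0.30868054  0.053     ]]
reel [374.29032258 191.2688172 ] 93 [[ 0.59916605 -0.38467953  0.053     ]]
reel [338.5        207.63953488] 86 [[ 0.54481263 -0.27039423  0.053     ]]
reel [365.45833333 217.52083333] 96 [[ 0.5147991  -0.35468609  0.053     ]]
reel side [342.84615385 262.38461538] 26 [[ 0.6611498  -0.32366702  0.053     ]]
reel side [290.86813187 268.18681319] 91 [[ 0.54421414 -0.27329292  0.053     ]]
reel side [353.         268.83333333] 12 [[ 0.66992528 -0.35037373  0.053     ]]
reel side [339.98019802 294.34653465] 101 [[ 0.59985677 -0.38791017  0.053     ]]
reel side [301.39805825 301.83495146] 103 [[ 0.51442163 -0.35889197  0.053     ]]
rim side 192 [0.59024361 0.03645668] 0.08772843608108137
```

```bash
cat > go.py <<'E'
from h import *
import json
def down(yaw):  # tool z down, tool y at world yaw (deg)
    c,s=np.cos(np.radians(yaw)),np.sin(np.radians(yaw)); y=np.array([c,s,0]);z=np.array([0,0,-1.])
    return R.from_matrix(np.c_[np.cross(y,z),y,z])
def log():
    t=telemetry.sense(); open('log.jsonl','a').write(json.dumps([list(map(float,t[k])) for k in('q','tcp_pos','tool_rot')])+'\n'); return t
def rel(p,r,p0=None,r0=None,n=None):
    t=log()
    p0=t['tcp_pos'] if p0 is None else p0; r0=R.from_quat(t['tool_rot']) if r0 is None else r0
    d=r0.inv().apply(np.array(p)-p0)*1000; v=(r0.inv()*r).as_rotvec(degrees=True)
    print('shift',np.round(d,1),'turn',np.round(v,1)); return d,v
E
python3 - <<'E'
from go import *
rel([.459,.030,.16],down(2))
E
```

```text
shift [-425.3 -449.4   71.2] turn [-0.   0.  69.3]
```

Call:
{"fn": "move_arm", "kwargs": {"commands": "-42 -45 0 0 0 7 -0.3; -85 -90 0 0 0 14 -0.3; -127 -135 0 0 0 21 -0.3; -170 -180 0 0 0 28 -0.3; -212 -225 0 0 0 35 -0.3", "grip_force": 100}}

```text
t: 0.92
tcp_pos: [0.3296, 0.3095, 0.2316]
tool_rot: [0.453, 0.892, 0.0, 0.0]
force: [1.0, 0.6, 0.1]
finger_gap: 0.347
gripper_force: 0.0
```

Run:
```python
from go import *
rel([.459,.030,.16],down(2))
```

```text
shift [-302.   -60.4   71.6] turn [ 0.1 -0.  34.1]
```

Call:
{"fn": "move_arm", "kwargs": {"commands": "-60 -12 10 0 0 7 -0.3; -120 -24 20 0 0 14 -0.3; -180 -36 40 0 0 21 -0.3; -240 -48 60 0 0 28 -0.3; -302 -60 72 0 0 34 -0.3"}}

```text
t: 1.55
tcp_pos: [0.4576, 0.0353, 0.1598]
tool_rot: [0.694, 0.72, 0.0, -0.0]
force: [0.8, 0.9, 0.0]
finger_gap: 0.349
gripper_force: 0.0
```

Run:
```python
from go import *
rel([.459,.030,.028],down(2))
L=[json.loads(x) for x in open('log.jsonl')]
for l in L: print(np.round(l[0],4),np.round(l[1],4))
from scipy.optimize import least_squares
def f(x):
  o=[]
  for q,p,_ in L:
    L2,L3,e,H=x; # H=h-d6
    a=q[1];b=q[1]+q[2]
    o+=[L2*np.sin(a)+L3*np.sin(b)+e-np.hypot(*p[:2]),H+L2*np.cos(a)+L3*np.cos(b)-p[2]]
  return o
r=least_squares(f,[.4,.4,0,.2]);print(r.x,r.cost)
```

```text
shift [ -5.4   1.2 131.8] turn [-0.  -0.   0.1]
[ 1.0665  0.5279  1.4331  0.      1.1814 -0.1785] [0.1999 0.5919 0.231 ]
[ 5.0600e-01  2.9510e-01  1.8497e+00 -2.0000e-04  9.9560e-01 -1.2460e-01] [0.3296 0.3095 0.2316]
[-1.675e-01  4.241e-01  1.912e+00  3.000e-04  8.057e-01 -2.046e-01] [0.4576 0.0353 0.1598]
[ 0.65177175  0.38663804 -0.07041523 -0.1778451 ] 0.0003337398701800541
```

Run:
```python
from go import *
L=[json.loads(x) for x in open('log.jsonl')]
from scipy.optimize import least_squares
def f(x):
  o=[]
  for q,p,_ in L:
    L2,L3,D,H=x;a=q[1];b=q[1]+q[2];r=L2*np.sin(a)+L3*np.sin(b);c,s=np.cos(q[0]),np.sin(q[0])
    o+=[r*c-D*s-p[0],r*s+D*c-p[1],H+L2*np.cos(a)+L3*np.cos(b)-p[2]]
  return o
r=least_squares(f,[.4,.4,.1,.2]);print(r.x,r.cost,np.round(r.fun,4))
```

```text
[ 0.58082364  0.32333795  0.11100368 -0.14733244] 0.0006345769638128371 [-0.0112 -0.0203  0.0005  0.0018  0.0011  0.0012  0.0265 -0.0045 -0.0017]
```

Call:
{"fn": "move_arm", "kwargs": {"commands": "-5 1 40 0 0 0 -0.3; -5 1 80 0 0 0 -0.3; -5 1 110 0 0 0 -0.3; -5 1 132 0 0 0 -0.3; -5 1 132 0 0 0 -0.3"}}

```text
t: 2.17
tcp_pos: [0.4576, 0.0322, 0.0272]
tool_rot: [0.693, 0.721, -0.001, -0.001]
force: [0.2, -0.0, -0.5]
finger_gap: 0.35
gripper_force: 0.0
```

Run:
```python
from go import *
t=log();print(t['tcp_pos'],t['force'])
s=shot('side');im=cv2.cvtColor(s['image'][140:260,150:310],cv2.COLOR_RGB2BGR);cv2.imwrite('pics/g0.png',cv2.resize(im,None,fx=4,fy=4,interpolation=cv2.INTER_CUBIC))
```

```text
[0.45759717 0.03221648 0.02718828] [ 0.17216485 -0.03770019 -0.53794164]
```

View pics/g0.png

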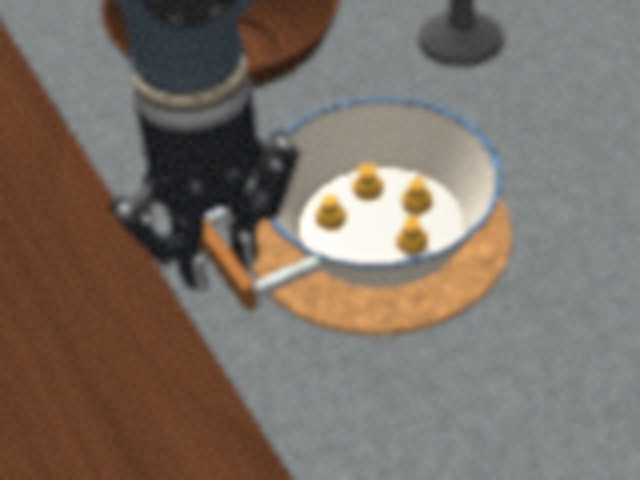

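The crop shows the slat (about 225,262) between the fingers (190,270 and 245,250), touching nothing. Close and lift.

Call:
{"fn": "move_arm", "kwargs": {"commands": "0 0 0 0 0 0 -1; 0 0 0 0 0 0 -1; 0 0 0 0 0 0 -1; 0 0 0 0 0 0 -1; 0 0 0 0 0 0 -1", "grip_force": 110}}

```text
t: 2.85
tcp_pos: [0.4591, 0.032, 0.0291]
tool_rot: [0.693, 0.721, 0.001, 0.001]
force: [-0.0, -1.1, 6.4]
finger_gap: 0.095
gripper_force: 108.1
```

Call:
{"fn": "move_arm", "kwargs": {"commands": "0 0 -10 0 0 0 -1; 0 0 -25 0 0 0 -1; 0 0 -50 0 0 0 -1; 0 0 -75 0 0 0 -1; 0 0 -100 0 0 0 -1"}}

```text
t: 3.48
tcp_pos: [0.4564, 0.0326, 0.1288]
tool_rot: [0.692, 0.722, -0.001, -0.002]
force: [0.4, -0.3, -3.5]
finger_gap: 0.094
gripper_force: 107.6
```

Call:
{"fn": "move_arm", "kwargs": {"commands": "0 0 -25 0 0 0 -1; 0 0 -50 0 0 0 -1; 0 0 -75 0 0 0 -1; 0 0 -100 0 0 0 -1; 0 0 -100 0 0 0 -1"}}

```text
t: 4.1
tcp_pos: [0.4581, 0.0324, 0.2294]
tool_rot: [0.692, 0.722, 0.0, 0.001]
force: [0.4, 0.5, -3.5]
finger_gap: 0.1
gripper_force: 107.7
```

Run:
```python
from go import *
t=log()
s=shot('top','t1.png');im=cv2.cvtColor(s['image'][120:250,130:300],cv2.COLOR_RGB2BGR);cv2.imwrite('pics/g1.png',cv2.resize(im,None,fx=3,fy=3,interpolation=cv2.INTER_CUBIC))
s=shot('side','s1.png')
L=[json.loads(x) for x in open('log.jsonl')]
from scipy.optimize import least_squares
def f(x):
  o=[]
  for q,p,_ in L:
    L2,L3,D,H,e,g=x;a=q[1];b=q[1]+q[2];r=e+L2*np.sin(a)+L3*np.sin(b)+g*np.cos(b);c,s=np.cos(q[0]),np.sin(q[0])
    o+=[r*c-D*s-p[0],r*s+D*c-p[1],H+L2*np.cos(a)+L3*np.cos(b)-g*np.sin(b)-p[2]]
  return o
r=least_squares(f,[.4,.4,.1,.2,0,0]);print(r.x,r.cost,np.round(r.fun,4))
```

```text
[ 5.85335627e-01  3.92443548e-01  1.10997767e-01 -1.96768841e-02
  5.05744802e-04  1.14093364e-01] 7.758372755267643e-08 [ 0.      0.0001  0.0002 -0.      0.     -0.0001  0.     -0.0001 -0.0001
  0.0001 -0.      0.0001 -0.0001  0.     -0.0001]
```

View pics/s1.png

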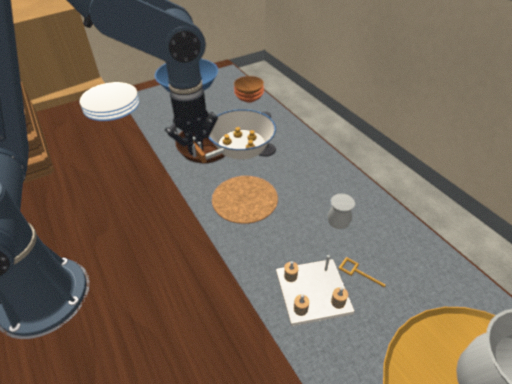

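Call:
{"fn": "move_arm", "kwargs": {"commands": "0 0 0 0 4 0 -1; 0 0 0 0 8 0 -1; 0 0 0 0 12 0 -1; 0 0 0 0 12 0 -1; 0 0 0 0 12 0 -1"}}

```text
t: 4.82
tcp_pos: [0.4575, 0.0324, 0.2275]
tool_rot: [0.689, 0.717, 0.071, -0.076]
force: [-0.2, -0.5, -3.1]
finger_gap: 0.097
gripper_force: 107.8
```

```bash
cat > kin.py <<'E'
from go import *
from scipy.optimize import least_squares
# X: L2,L3,D1,h,g,D2,d6 ; sg sign of q4
def fk(q,x,sg=1):
    L2,L3,D1,h,g,D2,d6=x
    a=q[1];b=a+q[2]
    R1=R.from_rotvec([0,0,q[0]])
    p=np.array([L2*np.sin(a)+L3*np.sin(b)+g*np.cos(b),D1,h+L2*np.cos(a)+L3*np.cos(b)-g*np.sin(b)])
    # frame F: z along forearm, y lateral
    F=R.from_rotvec([0,b,0])*R.from_rotvec([0,0,sg*q[3]])
    p=p+F.apply([0,D2,0]); W=F*R.from_rotvec([0,q[4],0])
    p=p+W.apply([0,0,d6]); T=W*R.from_rotvec([0,0,q[5]])*R.from_matrix([[0,1,0],[-1,0,0],[0,0,1.]])
    return R1.apply(p),R1*T
E
python3 - <<'E'
from kin import *
t=log();print(np.round(t['q'],3),np.round(t['tcp_pos'],4))
L=[json.loads(x) for x in open('log.jsonl')]
for sg in(1,-1):
  f=lambda x:np.concatenate([fk(q,x,sg)[0]-p for q,p,_ in L])
  r=least_squares(f,[.585,.392,.111,.2,.114,0,.2]);T=fk(L[-1][0],r.x,sg)[1];T0=fk(L[0][0],r.x,sg)[1]
  print(sg,np.round(r.x,4),r.cost,(T.inv()*R.from_quat(L[-1][2])).as_rotvec(degrees=True),(T0.inv()*R.from_quat(L[0][2])).as_rotvec(degrees=True))
s=cv2.cvtColor(cv2.imread('pics/s1.png'),cv2.COLOR_BGR2RGB)
cal=shot('side');h=cv2.cvtColor(s,cv2.COLOR_RGB2HSV).astype(int)
from meas import *
m=box((h[...,1]>100)&(h[...,0]<22)&(s[...,0]>110),205,168,285,228)
hl=cv2.convexHull(np.argwhere(m)[:,::-1].astype(np.int32)).reshape(-1,2)
print('mat',m.sum(),fit(plane(cal,hl,.006)))
a=cv2.cvtColor(cv2.imread('pics/t1.png'),cv2.COLOR_BGR2RGB);ct=shot('top');ct['image']=a;print(bowl(ct))
E
```

```text
[-0.306  0.324  1.841  0.225  1.062 -0.465] [0.4575 0.0324 0.2275]
1 [ 0.588   0.3917  0.111   0.2742  0.1141 -0.      0.2967] 1.0336525883631549e-19 [-1.24900090e-14 -9.99200722e-15  1.80000000e+02] [-1.69981217e-14 -2.75658402e-14  1.80000000e+02]
-1 [ 0.6054  0.3818  0.0711 -0.2648  0.1216  0.0422 -0.2296] 0.0006787908295901602 [  29.3000858    14.68356755 -164.30816011] [ 2.21332896e-03  3.99336973e-04 -1.79999412e+02]
mat 2424 (array([0.58551041, 0.0318712 ]), np.float64(0.0984835355531154))
(array([0.57932919, 0.28334567]), np.float64(0.096216500929817))
```

```bash
cat >> kin.py <<'E'
X=[.588,.3917,.111,.2742,.1141,0,.2967]
LO=np.array([-3.08,-.75,.22,-1.43,0,-2.85]);HI=np.array([3.08,2.2,2.44,4.57,2.65,2.85])
def FK(q):
    p,T=fk(q,X); return p,T*R.from_rotvec([0,0,np.pi])
def ik(p,T,q0):
    f=lambda q:np.r_[(FK(q)[0]-p)*5,(T.inv()*FK(q)[1]).as_rotvec()]
    r=least_squares(f,np.clip(q0,LO+.01,HI-.01),bounds=(LO,HI)); return r.x,np.abs(r.fun).max()
# TCP in the pan frame: tool y=+pan x, z=-pan z, TCP 19 below slat centre
PG=np.array([-.130,0,.021])
def pan_tcp(o,Rp):
    y=np.array([1,0,0.]);z=np.array([0,0,-1.]);M=R.from_matrix(np.c_[np.cross(y,z),y,z])
    return np.array(o)+Rp.apply(PG),Rp*M
def tip(lip,psi,phi):
    Rp=R.from_euler('ZX',[psi,phi],degrees=True)
    return np.array(lip)-Rp.apply([0,-.088,.052]),Rp
E
python3 - <<'E'
from kin import *
q0=telemetry.sense()['q']; bx,by=.579,.283
for psi in(-30,-15,0,15,30,50,70):
  u=R.from_euler('Z',psi,degrees=True).apply([0,1,0])
  lip=np.array([bx,by,.14])+.03*u; q=q0;bad=0;mx=0
  for phi in range(0,116,5):
    o,Rp=tip(lip,psi,phi);p,T=pan_tcp(o,Rp);qn,e=ik(p,T,q)
    bad=max(bad,e);mx=max(mx,np.abs(qn-q).max() if phi else 0);q=qn
  w=p-T.apply([0,0,.2967]);el=np.array([0,0,0])
  print(psi,'err',round(bad,3),'dq',round(mx,2),np.round(q,2),'wrist',np.round(w,3),'o',np.round(o,3))
E
```

```text
-30 err 0.0 dq 0.31 [ 0.06  1.25  2.14  2.04  2.13 -1.82] wrist [0.342 0.133 0.107] o [0.599 0.318 0.242]
-15 err 0.0 dq 0.21 [-0.09  1.22  2.07  1.67  2.03 -1.73] wrist [0.389 0.077 0.107] o [0.589 0.322 0.242]
0 err 0.0 dq 0.15 [-0.17  1.17  1.95  1.41  2.01 -1.55] wrist [0.449 0.035 0.107] o [0.579 0.323 0.242]
15 err 0.0 dq 0.13 [-0.2   1.15  1.78  1.21  2.09 -1.36] wrist [0.518 0.01  0.107] o [0.569 0.322 0.242]
30 err 0.0 dq 0.13 [-0.18  1.15  1.6   1.06  2.23 -1.2 ] wrist [0.59  0.003 0.107] o [0.559 0.318 0.242]
50 err 0.0 dq 0.12 [-0.13  1.19  1.34  0.91  2.47 -1.05] wrist [0.685 0.024 0.107] o [0.548 0.309 0.242]
70 err 0.071 dq 0.12 [-0.07  1.22  1.13  0.75  2.65 -0.99] wrist [0.768 0.076 0.107] o [0.541 0.297 0.242]
```

```bash
cat >> kin.py <<'E'
def rows(poses,grip=-1):
    t=log();p0=np.array(t['tcp_pos']);r0=R.from_quat(t['tool_rot'])
    print('at',np.round(p0,4),'force',np.round(t['force'],1))
    for k in range(0,len(poses),5):
        L=[]
        for p,T in poses[k:k+5]:
            d=r0.inv().apply(p-p0)*1000;v=(r0.inv()*T).as_rotvec(degrees=True);L.append(' '.join(f'{x:.0f}' for x in d)+' '+' '.join(f'{x:.1f}' for x in v)+f' {grip}')
        print('; '.join(L)); p0,r0=poses[min(k+4,len(poses)-1)]
E
python3 - <<'E'
from kin import *
# level in passing; start o
P=[]
for a in np.linspace(0,1,11)[1:]:
    o=np.array([.588,.034,.207])*(1-a)+np.array([.579,.416,.191])*a
    P.append(pan_tcp(o,R.from_euler('ZX',[2*(1-a),12+8*a],degrees=True)))
rows(P)
E
```

```text
at [0.4578 0.0327 0.228 ] force [-0.5  0.5 -2.7]
30 1 8 -0.2 0.8 0.6 -1; 67 1 18 -0.2 1.6 0.7 -1; 104 2 28 -0.3 2.4 0.9 -1; 141 3 37 -0.3 3.2 1.1 -1; 178 3 47 -0.4 4.0 1.3 -1
36 -0 12 -0.1 0.8 0.2 -1; 73 -1 24 -0.1 1.6 0.4 -1; 109 -1 37 -0.2 2.4 0.6 -1; 146 -1 49 -0.2 3.2 0.8 -1; 182 -1 61 -0.3 4.0 1.0 -1
```

Call:
{"fn": "move_arm", "kwargs": {"commands": "30 1 8 0 1 0.5 -1; 67 1 18 0 1.6 0.7 -1; 104 2 28 0 2.4 1 -1; 141 3 37 0 3.2 1 -1; 178 3 47 0 4 1.3 -1"}}

```text
t: 5.55
tcp_pos: [0.4534, 0.2178, 0.2195]
tool_rot: [0.694, 0.707, 0.096, -0.101]
force: [-0.3, 0.6, -3.2]
finger_gap: 0.096
gripper_force: 107.6
```

Call:
{"fn": "move_arm", "kwargs": {"commands": "36 0 12 0 1 0 -1; 73 -1 24 0 1.6 0.4 -1; 109 -1 37 0 2.4 0.6 -1; 146 -1 49 0 3.2 0.8 -1; 182 -1 61 0 4 1 -1"}}

```text
t: 6.18
tcp_pos: [0.4481, 0.4096, 0.2107]
tool_rot: [0.696, 0.697, 0.118, -0.127]
force: [0.7, 0.8, -3.6]
finger_gap: 0.097
gripper_force: 107.7
```

Run:
```python
from kin import *
from meas import bowl
s=shot('top','t2.png');b=shot('side','s2.png')
try: print(bowl(s))
except Exception as e: print(e)
P=[]
for phi in np.arange(25,111,5.):
    z=np.interp(phi,[30,70],[.21,.125]); P.append(pan_tcp(*tip([.579,.313,z],0,phi)))
rows(P)
```

```text
(array([0.57938961, 0.28312697]), np.float64(0.09610572763517425))
at [0.4477 0.4112 0.2108] force [ 0.5 -0.5 -3.4]
-2 1 -10 -0.7 4.9 0.1 -1; -0 1 -18 -0.7 9.9 0.1 -1; -3 1 -16 -0.7 14.9 0.0 -1; -6 1 -14 -0.7 19.9 -0.0 -1; -11 1 -12 -0.7 24.9 -0.0 -1
-5 0 -0 0.0 5.0 0.0 -1; -11 0 -1 0.0 10.0 0.0 -1; -18 0 -1 0.0 15.0 0.0 -1; -25 0 -2 0.0 20.0 0.0 -1; -33 0 -3 0.0 25.0 0.0 -1
2 0 -8 0.0 5.0 0.0 -1; 4 0 -16 0.0 10.0 0.0 -1; 5 0 -24 0.0 15.0 0.0 -1; 5 0 -32 0.0 20.0 0.0 -1; 5 0 -40 0.0 25.0 0.0 -1
2 0 -8 0.0 5.0 0.0 -1; 4 0 -16 0.0 10.0 0.0 -1; 5 0 -24 0.0 15.0 0.0 -1
```

View pics/s2.png

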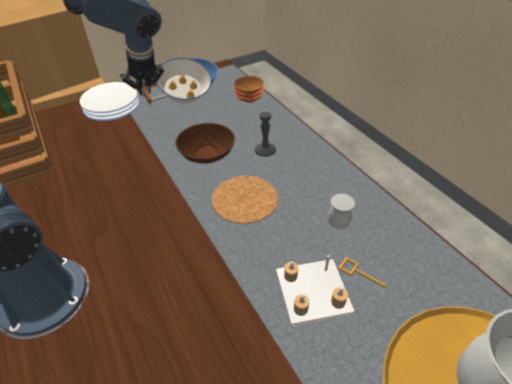

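Call:
{"fn": "move_arm", "kwargs": {"commands": "-2 1 -10 -0.7 5 0 -1; 0 1 -18 -0.7 10 0 -1; -3 1 -16 -0.7 15 0 -1; -6 1 -14 -0.7 20 0 -1; -11 1 -12 -0.7 25 0 -1"}}

```text
t: 6.9
tcp_pos: [0.4502, 0.3929, 0.2184]
tool_rot: [0.655, 0.652, 0.272, -0.27]
force: [-0.2, 0.9, -4.3]
finger_gap: 0.092
gripper_force: 107.9
```

Call:
{"fn": "move_arm", "kwargs": {"commands": "-5 0 0 0 5 0 -1; -11 0 -1 0 10 0 -1; -18 0 -1 0 15 0 -1; -25 0 -2 0 20 0 -1; -33 0 -3 0 25 0 -1"}}

```text
t: 7.52
tcp_pos: [0.4508, 0.3671, 0.1963]
tool_rot: [0.581, 0.578, 0.406, -0.404]
force: [0.0, 0.0, -3.8]
finger_gap: 0.099
gripper_force: 108.2
```

Call:
{"fn": "move_arm", "kwargs": {"commands": "2 0 -8 0 5 0 -1; 4 0 -16 0 10 0 -1; 5 0 -24 0 15 0 -1; 5 0 -32 0 20 0 -1; 5 0 -40 0 25 0 -1"}}

```text
t: 8.15
tcp_pos: [0.4509, 0.3316, 0.2143]
tool_rot: [0.479, 0.477, 0.522, -0.519]
force: [0.5, 0.5, -3.5]
finger_gap: 0.096
gripper_force: 108.3
```

Call:
{"fn": "move_arm", "kwargs": {"commands": "2 0 -8 0 5 0 -1; 4 0 -16 0 10 0 -1; 5 0 -24 0 15 0 -1; 5 0 -24 0 15 0 -1; 5 0 -24 0 15 0 -1"}}

```text
t: 8.78
tcp_pos: [0.4501, 0.3079, 0.2183]
tool_rot: [0.407, 0.406, 0.58, -0.577]
force: [-0.3, -1.1, -2.6]
finger_gap: 0.098
gripper_force: 108.5
```

Run:
```python
from kin import *
t=log();print(t['force'])
s=shot('top','t3.png');b=shot('side','s3.png')
f=lambda s,y0,y1,x0,x1,k:cv2.resize(cv2.cvtColor(s['image'][y0:y1,x0:x1],cv2.COLOR_RGB2BGR),None,fx=k,fy=k,interpolation=cv2.INTER_CUBIC)
cv2.imwrite('pics/j3.png',np.hstack([f(s,130,260,110,240,3),f(b,60,190,120,250,3)]))
```

```text
[-0.34422858 -1.147446   -2.5745222 ]
```

View pics/j3.png

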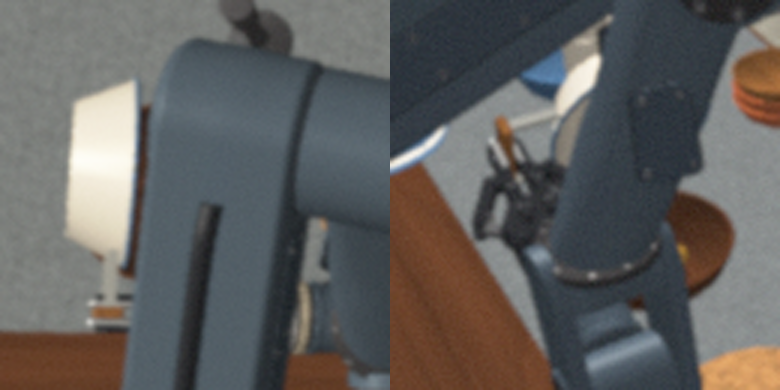

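Run:
```python
from kin import *
P=[pan_tcp(*tip([.579,.313,z],0,phi)) for z,phi in((.135,115),(.145,120),(.15,125),(.15,120),(.15,125))]
rows(P)
q=log()['q']
for p,T in P: q,e=ik(p,T,q);print(np.round(q,2),e,p-T.apply([0,0,.2967]))
```

```text
at [0.4499 0.3079 0.2189] force [ 0.2 -0.3 -3.4]
10 -1 -1 0.2 5.1 0.1 -1; 21 -1 -5 0.2 10.1 0.1 -1; 26 -1 -12 0.2 15.1 0.1 -1; 26 -1 -4 0.2 10.1 0.1 -1; 26 -1 -12 0.2 15.1 0.1 -1
[-0.17  1.18  1.94  1.41  2.01 -1.55] 9.270362255620057e-14 [0.449      0.03500361 0.10246541]
[-0.16  1.21  1.93  1.41  2.09 -1.57] 6.196154700432999e-13 [0.449      0.03889705 0.08836024]
[-0.15  1.25  1.91  1.41  2.18 -1.59] 1.1383671782994043e-12 [0.449      0.04487658 0.06968612]
[-0.16  1.2   1.93  1.41  2.1  -1.56] 2.5039748052790856e-10 [0.449      0.03889705 0.09336024]
[-0.15  1.25  1.91  1.41  2.18 -1.59] 2.433608869978343e-13 [0.449      0.04487658 0.06968612]
```

Call:
{"fn": "move_arm", "kwargs": {"commands": "15 -1 -3 0 5 0 -1; 30 -1 -8 0 10 0 -1; 30 -1 -4 0 7 0 -1; 30 -1 -8 0 12 0 -1; 30 -1 -8 0 10 0 -1"}}

```text
t: 9.5
tcp_pos: [0.4485, 0.2907, 0.2431]
tool_rot: [0.356, 0.354, 0.612, -0.611]
force: [0.2, -0.6, -2.7]
finger_gap: 0.099
gripper_force: 108.7
```

Run:
```python
from kin import *
F=[]
for _ in range(6): shot('top'); F.append(telemetry.sense()['force'][2])
print(np.mean(F),F)
# back: roll to 20 in place raising, going back to the side
P=[pan_tcp(*tip([.579,.313,z],0,phi)) for z,phi in zip(np.linspace(.16,.21,11),np.linspace(110,10,11))]
rows(P)
```

```text
-2.6927404595624167 [np.float64(-2.349724909407001), np.float64(-2.1116019095595857), np.float64(-2.437125394124267), np.float64(-2.5997598643798177), np.float64(-2.940436668737263), np.float64(-3.717794011166566)]
at [0.449  0.2897 0.2445] force [-0.4  0.6 -3.7]
-4 -0 24 0.2 -9.9 0.1 -1; -8 -0 40 0.3 -19.9 0.1 -1; -15 -0 54 0.3 -29.9 0.1 -1; -24 -0 66 0.3 -39.9 0.1 -1; -35 -0 75 0.3 -49.9 0.0 -1
-2 0 13 0.0 -10.0 0.0 -1; -7 0 25 0.0 -20.0 0.0 -1; -13 0 35 0.0 -30.0 0.0 -1; -22 0 42 0.0 -40.0 0.0 -1; -32 0 48 0.0 -50.0 0.0 -1
-5 0 10 0.0 -10.0 0.0 -1
```

Call:
{"fn": "move_arm", "kwargs": {"commands": "-4 0 24 0 -10 0 -1; -8 0 40 0 -20 0 -1; -15 0 54 0 -30 0 -1; -24 0 66 0 -40 0 -1; -35 0 75 0 -50 0 -1"}}

```text
t: 10.42
tcp_pos: [0.4485, 0.372, 0.2513]
tool_rot: [0.582, 0.579, 0.404, -0.403]
force: [-0.8, 0.7, -3.3]
finger_gap: 0.1
gripper_force: 108.1
```

Call:
{"fn": "move_arm", "kwargs": {"commands": "-2 0 13 0 -10 0 -1; -7 0 25 0 -20 0 -1; -13 0 35 0 -30 0 -1; -22 0 42 0 -40 0 -1; -32 0 48 0 -50 0 -1"}}

```text
t: 11.05
tcp_pos: [0.447, 0.4055, 0.2047]
tool_rot: [0.698, 0.695, 0.119, -0.121]
force: [-0.9, 0.9, -3.6]
finger_gap: 0.095
gripper_force: 107.8
```

Call:
{"fn": "move_arm", "kwargs": {"commands": "-5 0 0 0 -10 0 -1; -10 0 -10 0 -20 0 -1; -10 0 -10 0 -20 0 -1; -10 0 -10 0 -20 0 -1; -10 0 -10 0 -20 0 -1"}}

```text
t: 11.68
tcp_pos: [0.4485, 0.392, 0.2098]
tool_rot: [0.709, 0.705, -0.001, -0.001]
force: [-0.5, -0.0, -2.6]
finger_gap: 0.095
gripper_force: 107.8
```

Run:
```python
from kin import *
from meas import bowl
t=log();print(t['tcp_pos'],R.from_quat(t['tool_rot']).as_matrix().round(3).tolist())
s=shot('top','t4.png');b=shot('side','s4.png')
f=lambda s,y0,y1,x0,x1,k:cv2.resize(cv2.cvtColor(s['image'][y0:y1,x0:x1],cv2.COLOR_RGB2BGR),None,fx=k,fy=k,interpolation=cv2.INTER_CUBIC)
print(bowl(s))
cv2.imwrite('pics/j4.png',np.hstack([f(s,130,260,70,200,3),f(b,50,180,120,250,3)]))
```

```text
[0.44847821 0.39202552 0.2098362 ] [[0.006, 1.0, -0.004], [1.0, -0.006, -0.0], [-0.0, -0.004, -1.0]]
(array([0.57929971, 0.28324405]), np.float64(0.0960943159314246))
```

View pics/j4.png

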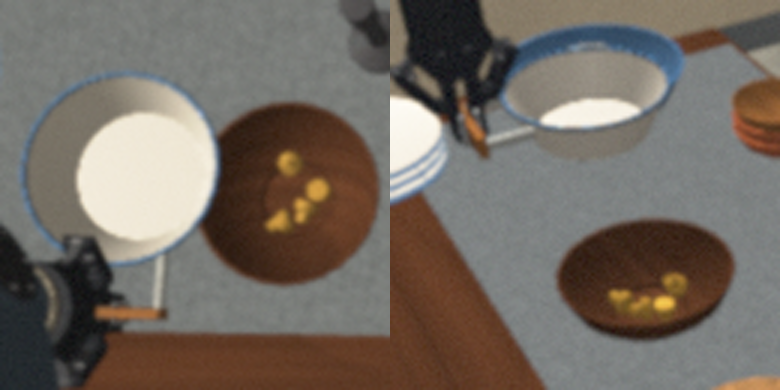

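Pan is empty and all four knobs lie in the bowl (left panel 289,162; 317,190; 302,210; 278,220). Now measure the pan relative to the tool and plan the return.

```bash
cat > rim.py <<'E'
from meas import *
from kin import *
def rimtop(s,bx,z):
    im=s['image'].astype(int);m=box(im[...,2]>im[...,0]+12,*bx);w=plane(s,np.argwhere(m)[:,::-1],z)
    c=np.median(w[:,:2],0);w=w[np.linalg.norm(w[:,:2]-c,axis=1)<.13]
    for _ in range(8):
        c,r=fit(w); w=w[abs(np.linalg.norm(w[:,:2]-c,axis=1)-r)<.012]
    return c,r,len(w)
E
python3 - <<'E'
from rim import *
for z in(.236,.241,.246):
    print(z,rimtop(shot('top'),(70,140,146,225),z))
    print(z,rimtop(shot('side'),(155,55,220,105),z))
# nominal
t=telemetry.sense();print(np.array(t['tcp_pos'])+R.from_quat(t['tool_rot']).apply([0,.130,-.031]))
E
```

```text
0.236 (array([0.5798685 , 0.38932931]), np.float64(0.0881027756697511), 399)
0.236 (array([0.60451466, 0.43173021]), np.float64(0.08381053159079073), 263)
0.241 (array([0.57941943, 0.38795179]), np.float64(0.08767051730240304), 390)
0.241 (array([0.60074879, 0.42121611]), np.float64(0.08386416165139912), 267)
0.246 (array([0.5787396 , 0.38632055]), np.float64(0.08721652953672875), 396)
0.246 (array([0.59740272, 0.41162458]), np.float64(0.08338355517665698), 272)
[0.57942391 0.39283586 0.24155291]
```

Call:
{"fn": "move_arm", "kwargs": {"commands": "-35 1 0 0 0 0 -1; -70 2 0 0 0 0 -1; -105 3 0 0 0 0 -1; -140 3 0 0 0 0 -1; -178 3 0 0 0 0 -1"}}

```text
t: 12.7
tcp_pos: [0.4517, 0.2147, 0.2109]
tool_rot: [0.708, 0.706, -0.0, 0.0]
force: [0.4, -0.4, -2.4]
finger_gap: 0.096
gripper_force: 107.8
```

Call:
{"fn": "move_arm", "kwargs": {"commands": "-35 1 10 0 0 0 -1; -70 2 30 0 0 0 -1; -110 3 50 0 0 0 -1; -150 3 70 0 0 0 -1; -178 3 90 0 0 0 -1"}}

```text
t: 13.32
tcp_pos: [0.4544, 0.0359, 0.1205]
tool_rot: [0.709, 0.705, 0.0, 0.001]
force: [0.5, 0.3, -2.6]
finger_gap: 0.093
gripper_force: 107.8
```

Run:
```python
from rim import *
t=telemetry.sense();n=np.array(t['tcp_pos'])+R.from_quat(t['tool_rot']).apply([0,.130,-.031]);print(t['tcp_pos'],n,t['force'])
a,b=shot('top','t5.png'),shot('side','s5.png')
for z in(-.006,0,.006):
    print(z,rimtop(a,(205,145,290,230),n[2]+z),rimtop(b,(195,100,285,225),n[2]+z))
```

```text
[0.45441069 0.03586674 0.12051646] [0.58437856 0.03526629 0.15164513] [ 0.51511686  0.30600449 -2.57806868]
-0.006 (array([0.53291016, 0.06115068]), np.float64(0.06450553140149674), 352) (array([0.58391002, 0.03241879]), np.float64(0.08768863376533309), 212)
0 (array([0.5323535, 0.060787 ]), np.float64(0.06410112157933921), 354) (array([0.5806234 , 0.02606777]), np.float64(0.08692373646473628), 218)
0.006 (array([0.53278846, 0.06018123]), np.float64(0.0643431241648999), 359) (array([0.5774167, 0.0196285]), np.float64(0.08617776539696426), 228)
```

Call:
{"fn": "move_arm", "kwargs": {"commands": "0 0 25 0 0 0 -1; 0 0 50 0 0 0 -1; 0 0 70 0 0 0 -1; 0 0 82 0 0 0 -1; 0 0 82 0 0 0 -1"}}

```text
t: 14.05
tcp_pos: [0.4537, 0.038, 0.0385]
tool_rot: [0.708, 0.706, -0.0, -0.0]
force: [0.2, 0.4, -3.5]
finger_gap: 0.092
gripper_force: 107.9
```

Call:
{"fn": "move_arm", "kwargs": {"commands": "0 0 3 0 0 0 -1; 0 0 5 0 0 0 -1; 0 0 7 0 0 0 -1; 0 0 8 0 0 0 -1; 0 0 8 0 0 0 -1"}}

```text
t: 14.68
tcp_pos: [0.4537, 0.0375, 0.0307]
tool_rot: [0.709, 0.706, -0.0, -0.0]
force: [-0.3, 0.1, -2.6]
finger_gap: 0.096
gripper_force: 107.9
```

Run:
```python
from rim import *
t=log();print(t['tcp_pos'],t['force'])
a,b=shot('top','t6.png'),shot('side','s6.png')
for z in(.058,.062):
    print(z,rimtop(a,(205,145,290,200),z),rimtop(b,(195,140,285,225),z))
f=lambda s,y0,y1,x0,x1,k:cv2.resize(cv2.cvtColor(s['image'][y0:y1,x0:x1],cv2.COLOR_RGB2BGR),None,fx=k,fy=k,interpolation=cv2.INTER_CUBIC)
cv2.imwrite('pics/j6.png',np.hstack([f(a,130,240,190,300,3.5),f(b,130,240,180,290,3.5)]))
```

```text
[0.45368528 0.03754187 0.03073169] [-0.27959322  0.1388874  -2.64542133]
0.058 (array([0.5853417 , 0.03644504]), np.float64(0.08521741732636168), 83) (array([0.56659244, 0.139348  ]), np.float64(0.09069126976873759), 55)
0.062 (array([0.58483449, 0.0362389 ]), np.float64(0.08491626519331448), 83) (array([0.56786303, 0.13461738]), np.float64(0.09194383840118371), 55)
```

View pics/j6.png

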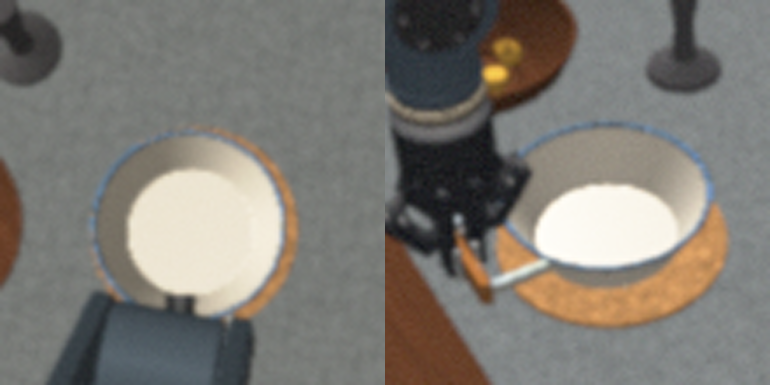

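Call:
{"fn": "move_arm", "kwargs": {"commands": "-5 0 0 0 0 0 -1; -5 0 0 0 0 0 -1; -5 0 1 0 0 0 -1; -5 0 2 0 0 0 -1; -5 0 2 0 0 0 -1"}}

```text
t: 15.4
tcp_pos: [0.4535, 0.0325, 0.0293]
tool_rot: [0.709, 0.705, -0.0, 0.0]
force: [-2.9, -2.0, 5.4]
finger_gap: 0.094
gripper_force: 109.2
```

Run:
```python
from rim import *
t=log();print(t['tcp_pos'],t['force'])
a=shot('top','t7.png')
print(rimtop(a,(205,145,290,200),.058))
s=cv2.cvtColor(cv2.imread('pics/t0.png'),cv2.COLOR_BGR2RGB);a['image']=s;print('start check',rimtop(a,(205,145,290,200),.058),rimtop(a,(205,145,290,235),.058))
```

```text
[0.4534578  0.03248383 0.02931502] [-2.91673837 -1.95051311  5.39632865]
(array([0.58361665, 0.02800128]), np.float64(0.08643894748414055), 45)
start check (array([0.59122162, 0.03322539]), np.float64(0.08681534728911058), 132) (array([0.59121063, 0.03320997]), np.float64(0.08682406767883344), 149)
```

Call:
{"fn": "move_arm", "kwargs": {"commands": "0 0 0 0 0 0 -0.6; 0 0 0 0 0 0 -0.4; 0 0 0 0 0 0 -0.3; 0 0 0 0 0 0 -0.3; 0 0 0 0 0 0 -0.3"}}

```text
t: 16.08
tcp_pos: [0.4536, 0.0326, 0.0286]
tool_rot: [0.709, 0.706, -0.0, -0.0]
force: [0.1, 0.5, 0.4]
finger_gap: 0.352
gripper_force: 0.0
```

Call:
{"fn": "move_arm", "kwargs": {"commands": "0 0 -20 0 0 0 -0.3; 0 0 -50 0 0 0 -0.3; 0 0 -90 0 0 0 -0.3; 0 0 -130 0 0 0 -0.3; 0 0 -150 0 0 0 -0.3"}}

```text
t: 16.7
tcp_pos: [0.4544, 0.0325, 0.1807]
tool_rot: [0.709, 0.706, 0.001, 0.001]
force: [0.3, 0.1, -1.0]
finger_gap: 0.348
gripper_force: 0.0
```

Call:
{"fn": "move_arm", "kwargs": {"commands": "-40 0 0 0 0 0 0; -80 0 0 0 0 0 0; -120 0 0 0 0 0 0; -160 0 0 0 0 0 0; -200 0 0 0 0 0 0"}}

```text
t: 17.32
tcp_pos: [0.4525, -0.1685, 0.1787]
tool_rot: [0.709, 0.705, -0.0, -0.0]
force: [0.2, 0.7, 1.0]
finger_gap: 0.501
gripper_force: 0.0
```

Run:
```python
from rim import *
t=log();print(t['tcp_pos'],t['force'])
a,b=shot('top','t8.png'),shot('side','s8.png')
print(rimtop(a,(205,145,290,235),.058),rimtop(b,(195,155,285,220),.058))
im=a['image'];h=cv2.cvtColor(im,cv2.COLOR_RGB2HSV).astype(int)
org=(h[...,1]>110)&(h[...,0]<22)&(im[...,0]>110)
w=plane(a,np.argwhere(box(org,220,228,270,242))[:,::-1],.058);print('slat',len(w),w.mean(0),cv2.minAreaRect((w[:,:2]*1000).astype(np.float32)))
print(bowl(a))
```

```text
[ 0.45245335 -0.16853101  0.17867235] [0.2004361  0.6769108  0.95615015]
(array([0.58348532, 0.02799101]), np.float64(0.08654198974667293), 88) (array([0.58923042, 0.08120273]), np.float64(0.09155242575585511), 133)
slat 71 [0.4532656  0.02674886 0.058     ] ((452.9632568359375, 29.040264129638672), (6.271347522735596, 82.20893096923828), 0.9474921822547913)
(array([0.57940118, 0.28325833]), np.float64(0.09611396500606766))
```

Run:
```python
from rim import *
a=shot('top');b=shot('side')
for n,c,bx in(('t2',a,(195,145,290,245)),('t4',a,(195,145,290,245)),('s2',b,(200,165,290,235)),('s4',b,(200,165,290,235))):
    im=cv2.cvtColor(cv2.imread(f'pics/{n}.png'),cv2.COLOR_BGR2RGB);h=cv2.cvtColor(im,cv2.COLOR_RGB2HSV).astype(int)
    m=box((h[...,1]>90)&(h[...,0]<22)&(im[...,0]>110),*bx)
    bl,l=blobs(m,300);print(len(bl));m=l==l[int(bl[0][0][1]),int(bl[0][0][0])]
    hl=cv2.convexHull(np.argwhere(m)[:,::-1].astype(np.int32)).reshape(-1,2);w=plane(c,hl,.006);print(n,m.sum(),fit(w),plane(c,np.argwhere(m)[:,::-1],.006).mean(0))
s=b['image'].astype(int);m=box((s[...,2]>s[...,0]+25),205,155,285,215);p=np.argwhere(m)[:,::-1];c,r=np.array([.584,.029]),.088
w=plane(b,p,.058);w=w[abs(np.linalg.norm(w[:,:2]-c,axis=1)-r)<.01];print('side rim',len(w),fit(w))
```

```text
1
t2 2724 (array([0.58675816, 0.03111759]), np.float64(0.09888909825330391)) [0.58599163 0.03099525 0.006     ]
1
t4 2725 (array([0.58672847, 0.03131808]), np.float64(0.09893240645720765)) [0.58591287 0.03105171 0.006     ]
1
s2 2453 (array([0.58566918, 0.03199576]), np.float64(0.09905417369781591)) [0.58355261 0.02802929 0.006     ]
1
s4 2450 (array([0.58567439, 0.03200002]), np.float64(0.09905852697349972)) [0.58354669 0.02802969 0.006     ]
side rim 63 (array([0.58447433, 0.03229051]), np.float64(0.0871380207028602))
```

Call:
{"fn": "move_arm", "kwargs": {"commands": "-30 30 0 0 0 0 0.4; -60 60 0 0 0 0 0.4; -90 85 0 0 0 0 0.4; -104 93 0 0 0 0 0.4; -104 93 0 0 0 0 0.4", "grip_force": 30}}

```text
t: 18.15
tcp_pos: [0.5449, -0.2709, 0.1782]
tool_rot: [0.709, 0.706, -0.0, -0.001]
force: [-0.2, 0.8, 0.3]
finger_gap: 0.7
gripper_force: 0.0
```

Run:
```python
from kin import *
rel([.5455,-.2722,.022],down(0))
```

```text
shift [ -1.4   0.9 156.2] turn [-0.1 -0.1 -0.2]
```

Call:
{"fn": "move_arm", "kwargs": {"commands": "-1 1 40 0 0 0 0.4; -1 1 80 0 0 0 0.4; -1 1 120 0 0 0 0.4; -1 1 156 0 0 0 0.4; -1 1 156 0 0 0 0.4"}}

```text
t: 18.77
tcp_pos: [0.5429, -0.2693, 0.0203]
tool_rot: [0.708, 0.706, -0.001, -0.005]
force: [-1.2, -0.0, 0.3]
finger_gap: 0.698
gripper_force: 0.0
```

Call:
{"fn": "move_arm", "kwargs": {"commands": "0 0 0 0 0 0 -1; 0 0 0 0 0 0 -1; 0 0 0 0 0 0 -1; 0 0 0 0 0 0 -1; 0 0 0 0 0 0 -1"}}

```text
t: 19.4
tcp_pos: [0.5473, -0.2733, 0.0247]
tool_rot: [0.709, 0.706, 0.0, 0.001]
force: [-0.2, 1.1, 6.7]
finger_gap: 0.375
gripper_force: 30.7
```

Run:
```python
from kin import *
t=log();print(t['tcp_pos'],t['force'],t['finger_gap'],t['gripper_force'])
a,b=shot('top'),shot('side')
f=lambda s,y0,y1,x0,x1,k:cv2.resize(cv2.cvtColor(s['image'][y0:y1,x0:x1],cv2.COLOR_RGB2BGR),None,fx=k,fy=k,interpolation=cv2.INTER_CUBIC)
cv2.imwrite('pics/j9.png',np.hstack([f(a,140,240,300,400,3.5),f(b,230,330,260,360,3.5)]))
```

```text
[ 0.54727217 -0.27333399  0.02473895] [-0.17182984  1.10170279  6.71711844] 0.37479293669966846 30.687963476084406
```

View pics/j9.png

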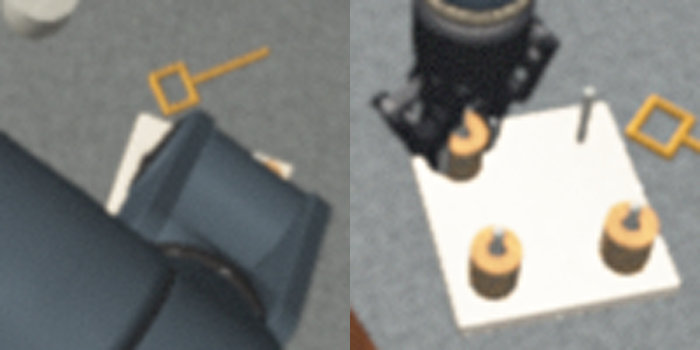

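The reel at right panel (465,145) is held between the fingers; the other two are undisturbed. Lift and check the path to the pan.

Call:
{"fn": "move_arm", "kwargs": {"commands": "0 0 -20 0 0 0 -1; 0 0 -50 0 0 0 -1; 0 0 -80 0 0 0 -1; 0 0 -110 0 0 0 -1; 0 0 -130 0 0 0 -1"}}

```text
t: 20.12
tcp_pos: [0.5468, -0.2732, 0.1558]
tool_rot: [0.709, 0.706, -0.0, 0.002]
force: [0.6, -0.4, 0.5]
finger_gap: 0.378
gripper_force: 29.9
```

Run:
```python
from kin import *
t=log();print(t['force'],t['finger_gap'],t['gripper_force'])
p0=np.array(t['tcp_pos']);p1=np.array([.584,-.008,.14])
rows([(p0+(p1-p0)*a,down(0)) for a in np.linspace(.1,1,10)])
```

```text
[ 0.59632199 -0.43252545  0.47859957] 0.37778105486426394 29.937655657877258
at [ 0.5468 -0.2732  0.1558] force [ 0.6 -0.4  0.5]
27 4 2 0.1 0.1 -0.3 -1; 53 7 3 0.1 0.1 -0.3 -1; 80 11 5 0.1 0.1 -0.3 -1; 106 14 6 0.1 0.1 -0.3 -1; 133 18 8 0.1 0.1 -0.3 -1
27 4 2 0.0 0.0 0.0 -1; 53 7 3 0.0 0.0 0.0 -1; 80 11 5 0.0 0.0 0.0 -1; 106 15 6 0.0 0.0 0.0 -1; 133 19 8 0.0 0.0 0.0 -1
```

Call:
{"fn": "move_arm", "kwargs": {"commands": "27 4 2 0 0 0 -1; 53 7 3 0 0 0 -1; 80 11 5 0 0 0 -1; 106 14 6 0 0 0 -1; 133 18 8 0 0 0 -1"}}

```text
t: 20.75
tcp_pos: [0.5651, -0.1392, 0.1461]
tool_rot: [0.709, 0.705, -0.0, 0.001]
force: [-0.4, 1.0, -0.3]
finger_gap: 0.377
gripper_force: 29.9
```

Call:
{"fn": "move_arm", "kwargs": {"commands": "27 4 2 0 0 0 -1; 53 7 3 0 0 0 -1; 80 11 5 0 0 0 -1; 106 15 6 0 0 0 -1; 133 19 8 0 0 0 -1"}}

```text
t: 21.38
tcp_pos: [0.5848, -0.0063, 0.138]
tool_rot: [0.709, 0.705, 0.0, 0.001]
force: [0.2, -0.8, -0.9]
finger_gap: 0.375
gripper_force: 29.9
```

Run:
```python
from kin import *
rel([.584,-.008,.023],down(0)); t=telemetry.sense();print(t['finger_gap'],t['tcp_pos'])
shot('side','s10.png')
```

```text
shift [ -1.7  -0.9 115. ] turn [ 0.1  0.  -0.3]
0.374643960334975 [ 0.58481201 -0.00627295  0.13801919]
```

View pics/s10.png

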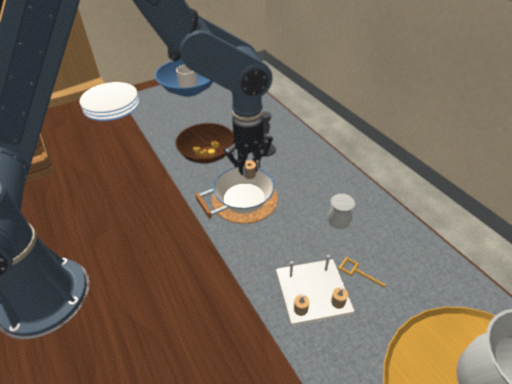

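The reel (250,170) hangs in the gripper over the pan (245,190); the knobs are still in the bowl (205,150). Lower and release.

Call:
{"fn": "move_arm", "kwargs": {"commands": "-2 -1 30 0 0 0 -1; -2 -1 60 0 0 0 -1; -2 -1 90 0 0 0 -1; -2 -1 105 0 0 0 -1; -2 -1 113 0 0 0 -1"}}

```text
t: 22.05
tcp_pos: [0.5836, -0.0092, 0.0236]
tool_rot: [0.709, 0.706, -0.0, -0.0]
force: [-0.5, -0.1, 0.0]
finger_gap: 0.374
gripper_force: 29.9
```

Call:
{"fn": "move_arm", "kwargs": {"commands": "0 0 1 0 0 0 -1; 0 0 1 0 0 0 -0.1; 0 0 1 0 0 0 -0.1; 0 0 1 0 0 0 0; 0 0 1 0 0 0 0"}}

```text
t: 22.68
tcp_pos: [0.5836, -0.009, 0.0229]
tool_rot: [0.709, 0.706, -0.0, 0.0]
force: [-0.1, -0.3, 1.3]
finger_gap: 0.503
gripper_force: 0.0
```

Call:
{"fn": "move_arm", "kwargs": {"commands": "0 0 -30 0 0 0 0; 0 0 -60 0 0 0 0; 0 0 -90 0 0 0 0; 0 0 -120 0 0 0 0; 0 0 -120 0 0 0 0.4"}}

```text
t: 23.3
tcp_pos: [0.5852, -0.0093, 0.1451]
tool_rot: [0.709, 0.706, 0.001, 0.002]
force: [0.1, -0.2, 0.1]
finger_gap: 0.686
gripper_force: 0.0
```

Run:
```python
from kin import *
p0=np.array(log()['tcp_pos']);p1=np.array([.5155,-.357,.14])
rows([(p0+(p1-p0)*a,down(0)) for a in np.linspace(.1,1,10)],0.4)
```

```text
at [ 0.5852 -0.0093  0.1451] force [ 0.1 -0.2  0.1]
-35 -7 1 0.3 0.1 -0.2 0.4; -70 -14 1 0.3 0.1 -0.2 0.4; -104 -20 2 0.3 0.1 -0.2 0.4; -139 -27 2 0.3 0.1 -0.2 0.4; -174 -34 3 0.3 0.1 -0.2 0.4
-35 -7 1 0.0 0.0 0.0 0.4; -70 -14 1 0.0 0.0 0.0 0.4; -104 -21 2 0.0 0.0 0.0 0.4; -139 -28 2 0.0 0.0 0.0 0.4; -174 -35 3 0.0 0.0 0.0 0.4
```

Call:
{"fn": "move_arm", "kwargs": {"commands": "-35 -7 1 0 0 0 0.4; -70 -14 1 0 0 0 0.4; -104 -20 2 0 0 0 0.4; -139 -27 2 0 0 0 0.4; -174 -34 3 0 0 0 0.4"}}

```text
t: 23.92
tcp_pos: [0.5477, -0.1835, 0.1383]
tool_rot: [0.709, 0.706, -0.001, -0.001]
force: [-0.1, -0.4, -0.2]
finger_gap: 0.704
gripper_force: 0.0
```

Call:
{"fn": "move_arm", "kwargs": {"commands": "-35 -7 1 0 0 0 0.4; -70 -14 1 0 0 0 0.4; -104 -21 2 0 0 0 0.4; -139 -28 2 0 0 0 0.4; -174 -35 3 0 0 0 0.4"}}

```text
t: 24.55
tcp_pos: [0.5119, -0.3571, 0.1352]
tool_rot: [0.709, 0.706, -0.0, -0.001]
force: [0.8, 0.0, -0.4]
finger_gap: 0.701
gripper_force: 0.0
```

Run:
```python
from rim import *
rel([.5152,-.3575,.026],down(0))
b=shot('side');a=shot('top');im=b['image'];h=cv2.cvtColor(im,cv2.COLOR_RGB2HSV).astype(int)
for c,n,st in blobs(box((h[...,1]>100)&(h[...,0]<20)&(im[...,0]>180),275,255,355,325),8)[0]: print('reel side',c,n,plane(b,[c],.053))
f=lambda s,y0,y1,x0,x1,k:cv2.resize(cv2.cvtColor(s['image'][y0:y1,x0:x1],cv2.COLOR_RGB2BGR),None,fx=k,fy=k,interpolation=cv2.INTER_CUBIC)
cv2.imwrite('pics/j11.png',np.hstack([f(a,140,240,195,295,3.5),f(b,140,240,190,290,3.5)]))
```

```text
shift [ -0.5   3.5 109.2] turn [-0.1 -0.1 -0.3]
reel side [346.63793103 265.51724138] 58 [[ 0.66310771 -0.33534321  0.053     ]]
reel side [339.16470588 295.09411765] 85 [[ 0.5970774  -0.38845426  0.053     ]]
reel side [300.8        303.30666667] 75 [[ 0.51119734 -0.36117177  0.053     ]]
```

View pics/j11.png

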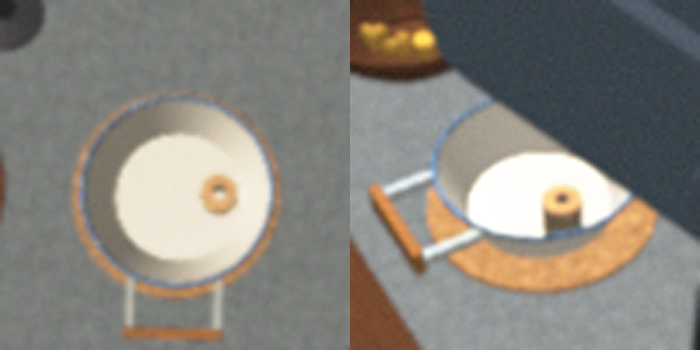

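Reel stands in the pan (left panel 218,194), pan centred on the mat. Next reel.

Call:
{"fn": "move_arm", "kwargs": {"commands": "0 3 30 0 0 0 0.4; 0 3 60 0 0 0 0.4; 0 3 90 0 0 0 0.4; 0 3 109 0 0 0 0.4; 0 3 109 0 0 0 0.4"}}

```text
t: 25.28
tcp_pos: [0.5149, -0.3551, 0.0258]
tool_rot: [0.709, 0.706, -0.0, -0.002]
force: [-0.4, 1.3, -0.3]
finger_gap: 0.699
gripper_force: 0.0
```

Call:
{"fn": "move_arm", "kwargs": {"commands": "0 0 0 0 0 0 -1; 0 0 0 0 0 0 -1; 0 0 0 0 0 0 -1; 0 0 0 0 0 0 -1; 0 0 0 0 0 0 -1"}}

```text
t: 25.9
tcp_pos: [0.5166, -0.3573, 0.0291]
tool_rot: [0.709, 0.706, -0.0, 0.001]
force: [0.7, 1.2, 5.9]
finger_gap: 0.392
gripper_force: 30.2
```

Call:
{"fn": "move_arm", "kwargs": {"commands": "0 0 -20 0 0 0 -1; 0 0 -50 0 0 0 -1; 0 0 -80 0 0 0 -1; 0 0 -110 0 0 0 -1; 0 0 -120 0 0 0 -1"}}

```text
t: 26.52
tcp_pos: [0.5168, -0.3575, 0.1506]
tool_rot: [0.709, 0.706, -0.0, 0.002]
force: [-0.5, -0.7, 0.4]
finger_gap: 0.392
gripper_force: 30.0
```

Run:
```python
from kin import *
t=log();p0=np.array(t['tcp_pos']);p1=np.array([.584,.030,.14]);print(t['finger_gap'])
rows([(p0+(p1-p0)*a,down(0)) for a in np.linspace(.1,1,10)],-1)
```

```text
0.3922561793367532
at [ 0.5168 -0.3575  0.1506] force [-0.5 -0.7  0.4]
39 7 1 0.1 0.2 -0.3 -1; 78 13 2 0.1 0.2 -0.3 -1; 116 20 3 0.1 0.2 -0.3 -1; 155 26 4 0.1 0.2 -0.3 -1; 194 33 5 0.1 0.2 -0.3 -1
39 7 1 0.0 0.0 0.0 -1; 77 13 2 0.0 0.0 0.0 -1; 116 20 3 0.0 0.0 0.0 -1; 155 27 4 0.0 0.0 0.0 -1; 194 34 5 0.0 0.0 0.0 -1
```

Call:
{"fn": "move_arm", "kwargs": {"commands": "39 7 1 0 0 0 -1; 78 13 2 0 0 0 -1; 116 20 3 0 0 0 -1; 155 26 4 0 0 0 -1; 194 33 5 0 0 0 -1"}}

```text
t: 27.15
tcp_pos: [0.5493, -0.1613, 0.1422]
tool_rot: [0.709, 0.705, -0.001, -0.001]
force: [1.1, 0.1, 0.5]
finger_gap: 0.395
gripper_force: 30.0
```

Call:
{"fn": "move_arm", "kwargs": {"commands": "39 7 1 0 0 0 -1; 77 13 2 0 0 0 -1; 116 20 3 0 0 0 -1; 155 27 4 0 0 0 -1; 194 34 5 0 0 0 -1"}}

```text
t: 27.78
tcp_pos: [0.5841, 0.0323, 0.137]
tool_rot: [0.709, 0.706, -0.001, -0.001]
force: [0.4, -0.8, -0.1]
finger_gap: 0.393
gripper_force: 30.0
```

Run:
```python
from kin import *
rel([.584,.031,.028],down(0)); t=telemetry.sense();print(t['finger_gap'],t['tcp_pos'])
```

```text
shift [-1.30e+00  1.00e-01  1.09e+02] turn [-0.1  0.  -0.3]
0.39306625261243155 [0.58412656 0.03233987 0.13704015]
```

Call:
{"fn": "move_arm", "kwargs": {"commands": "-1 0 30 0 0 0 -1; -1 0 60 0 0 0 -1; -1 0 85 0 0 0 -1; -1 0 100 0 0 0 -1; -1 0 108 0 0 0 -1"}}

```text
t: 28.4
tcp_pos: [0.5842, 0.03, 0.0287]
tool_rot: [0.709, 0.706, -0.001, -0.001]
force: [-0.4, -0.2, 0.4]
finger_gap: 0.395
gripper_force: 30.0
```

Call:
{"fn": "move_arm", "kwargs": {"commands": "0 0 1 0 0 0 -1; 0 0 1 0 0 0 -0.1; 0 0 1 0 0 0 -0.1; 0 0 1 0 0 0 0; 0 0 1 0 0 0 0"}}

```text
t: 29.02
tcp_pos: [0.5848, 0.03, 0.0289]
tool_rot: [0.709, 0.706, -0.0, 0.0]
force: [-0.8, -0.2, -0.4]
finger_gap: 0.503
gripper_force: 0.0
```

Call:
{"fn": "move_arm", "kwargs": {"commands": "0 0 -30 0 0 0 0; 0 0 -60 0 0 0 0; 0 0 -90 0 0 0 0; 0 0 -115 0 0 0 0; 0 0 -115 0 0 0 0.4"}}

```text
t: 29.65
tcp_pos: [0.5862, 0.0299, 0.1457]
tool_rot: [0.709, 0.706, 0.001, 0.002]
force: [-0.4, -0.3, 0.6]
finger_gap: 0.692
gripper_force: 0.0
```

Run:
```python
from kin import *
p0=np.array(log()['tcp_pos']);p1=np.array([.600,-.3875,.14])
rows([(p0+(p1-p0)*a,down(0)) for a in np.linspace(.1,1,10)],0.4)
```

```text
at [0.5862 0.0299 0.1457] force [-0.4 -0.3  0.6]
-42 2 1 0.2 0.1 -0.2 0.4; -83 3 1 0.2 0.1 -0.2 0.4; -125 5 2 0.2 0.1 -0.2 0.4; -167 6 2 0.2 0.1 -0.2 0.4; -209 8 3 0.2 0.1 -0.2 0.4
-42 1 1 0.0 0.0 0.0 0.4; -83 3 1 0.0 0.0 0.0 0.4; -125 4 2 0.0 0.0 0.0 0.4; -167 6 2 0.0 0.0 0.0 0.4; -209 7 3 0.0 0.0 0.0 0.4
```

Call:
{"fn": "move_arm", "kwargs": {"commands": "-42 2 1 0 0 0 0.4; -83 3 1 0 0 0 0.4; -125 5 2 0 0 0 0.4; -167 6 2 0 0 0 0.4; -209 8 3 0 0 0 0.4"}}

```text
t: 30.28
tcp_pos: [0.5908, -0.1799, 0.1391]
tool_rot: [0.709, 0.706, -0.001, -0.001]
force: [0.3, 0.7, -0.3]
finger_gap: 0.704
gripper_force: 0.0
```

Call:
{"fn": "move_arm", "kwargs": {"commands": "-42 1 1 0 0 0 0.4; -83 3 1 0 0 0 0.4; -125 4 2 0 0 0 0.4; -167 6 2 0 0 0 0.4; -209 7 3 0 0 0 0.4"}}

```text
t: 30.9
tcp_pos: [0.5971, -0.3888, 0.1357]
tool_rot: [0.709, 0.706, -0.0, -0.002]
force: [0.5, 0.4, -0.1]
finger_gap: 0.7
gripper_force: 0.0
```

Run:
```python
from rim import *
rel([.600,-.3875,.026],down(0))
a=shot('top','t12.png');im=a['image'];h=cv2.cvtColor(im,cv2.COLOR_RGB2HSV).astype(int)
for c,n,st in blobs(box((h[...,1]>80)&(h[...,0]<25)&(im[...,0]>120),225,170,265,212),10)[0]: print('pan reels',c,n,plane(a,[c],.048))
```

```text
shift [  1.1   3.2 109.7] turn [-0.1 -0.1 -0.3]
pan reels [245.47297297 194.58108108] 74 [[0.58290179 0.02740189 0.048     ]]
pan reels [256.98648649 194.95945946] 74 [[ 0.58222734 -0.00987801  0.048     ]]
```

Call:
{"fn": "move_arm", "kwargs": {"commands": "1 3 30 0 0 0 0.4; 1 3 60 0 0 0 0.4; 1 3 90 0 0 0 0.4; 1 3 109 0 0 0 0.4; 1 3 109 0 0 0 0.4"}}

```text
t: 31.58
tcp_pos: [0.5994, -0.3857, 0.026]
tool_rot: [0.709, 0.706, -0.0, -0.003]
force: [-0.4, 0.8, -0.6]
finger_gap: 0.7
gripper_force: 0.0
```

Call:
{"fn": "move_arm", "kwargs": {"commands": "0 0 0 0 0 0 -1; 0 0 0 0 0 0 -1; 0 0 0 0 0 0 -1; 0 0 0 0 0 0 -1; 0 0 0 0 0 0 -1"}}

```text
t: 32.2
tcp_pos: [0.6016, -0.3877, 0.0302]
tool_rot: [0.709, 0.706, -0.0, 0.001]
force: [-0.6, 0.5, 4.7]
finger_gap: 0.393
gripper_force: 30.2
```

Call:
{"fn": "move_arm", "kwargs": {"commands": "0 0 -20 0 0 0 -1; 0 0 -50 0 0 0 -1; 0 0 -80 0 0 0 -1; 0 0 -110 0 0 0 -1; 0 0 -120 0 0 0 -1"}}

```text
t: 32.83
tcp_pos: [0.6018, -0.3878, 0.1519]
tool_rot: [0.709, 0.706, -0.0, 0.002]
force: [0.3, -0.7, -0.0]
finger_gap: 0.386
gripper_force: 30.2
```

Run:
```python
from kin import *
t=log();p0=np.array(t['tcp_pos']);p1=np.array([.584,.068,.14]);print(t['finger_gap'])
rows([(p0+(p1-p0)*a,down(0)) for a in np.linspace(.1,1,10)],-1)
```

```text
0.38638728354297197
at [ 0.6018 -0.3878  0.1519] force [ 0.3 -0.7 -0. ]
46 -2 1 0.2 0.2 -0.2 -1; 91 -4 2 0.2 0.2 -0.2 -1; 137 -6 3 0.2 0.2 -0.2 -1; 182 -8 4 0.2 0.2 -0.2 -1; 228 -10 5 0.2 0.2 -0.2 -1
46 -2 1 0.0 0.0 0.0 -1; 91 -4 2 0.0 0.0 0.0 -1; 137 -5 4 0.0 0.0 0.0 -1; 182 -7 5 0.0 0.0 0.0 -1; 228 -9 6 0.0 0.0 0.0 -1
```

Call:
{"fn": "move_arm", "kwargs": {"commands": "46 -2 1 0 0 0 -1; 91 -4 2 0 0 0 -1; 137 -6 3 0 0 0 -1; 182 -8 4 0 0 0 -1; 228 -10 5 0 0 0 -1"}}

```text
t: 33.45
tcp_pos: [0.591, -0.1573, 0.1431]
tool_rot: [0.709, 0.705, -0.001, -0.001]
force: [0.2, -0.1, -0.4]
finger_gap: 0.395
gripper_force: 30.2
```

Call:
{"fn": "move_arm", "kwargs": {"commands": "46 -2 1 0 0 0 -1; 91 -4 2 0 0 0 -1; 137 -5 4 0 0 0 -1; 182 -7 5 0 0 0 -1; 228 -9 6 0 0 0 -1"}}

```text
t: 34.08
tcp_pos: [0.583, 0.0705, 0.137]
tool_rot: [0.709, 0.705, -0.001, -0.001]
force: [0.7, 0.3, -1.1]
finger_gap: 0.391
gripper_force: 30.2
```

Run:
```python
from kin import *
rel([.584,.067,.028],down(0)); t=telemetry.sense();print(t['finger_gap'],t['tcp_pos'])
```

```text
shift [ -3.5   1.3 109. ] turn [-0.1  0.  -0.3]
0.39063404599233387 [0.58299938 0.07047355 0.13702346]
```

Call:
{"fn": "move_arm", "kwargs": {"commands": "-1 1 30 0 0 0 -1; -1 1 60 0 0 0 -1; -1 1 85 0 0 0 -1; -1 1 100 0 0 0 -1; -1 1 108 0 0 0 -1"}}

```text
t: 34.7
tcp_pos: [0.5843, 0.068, 0.0287]
tool_rot: [0.709, 0.706, -0.001, -0.001]
force: [0.1, 0.2, -0.2]
finger_gap: 0.395
gripper_force: 30.2
```

Call:
{"fn": "move_arm", "kwargs": {"commands": "0 0 1 0 0 0 -1; 0 0 1 0 0 0 -0.1; 0 0 1 0 0 0 -0.1; 0 0 1 0 0 0 0; 0 0 1 0 0 0 0"}}

```text
t: 35.33
tcp_pos: [0.5849, 0.068, 0.0289]
tool_rot: [0.709, 0.706, -0.0, 0.0]
force: [-0.2, -0.3, 0.1]
finger_gap: 0.5
gripper_force: 0.0
```

Call:
{"fn": "move_arm", "kwargs": {"commands": "0 0 -30 0 0 0 0; 0 0 -60 0 0 0 0; 0 0 -90 0 0 0 0; 0 0 -120 0 0 0 0; 0 0 -160 0 0 0 0"}}

```text
t: 35.95
tcp_pos: [0.584, 0.0681, 0.189]
tool_rot: [0.709, 0.706, -0.001, -0.001]
force: [0.8, -0.5, -0.1]
finger_gap: 0.5
gripper_force: 0.0
```

Call:
{"fn": "move_arm", "kwargs": {"commands": "-40 -20 0 0 0 0 0; -80 -40 0 0 0 0 0; -120 -60 0 0 0 0 0; -170 -80 0 0 0 0 0; -220 -100 0 0 0 0 0"}}

```text
t: 36.58
tcp_pos: [0.4832, -0.1528, 0.189]
tool_rot: [0.708, 0.706, -0.0, 0.0]
force: [0.2, -0.8, 0.7]
finger_gap: 0.505
gripper_force: 0.0
```

Run:
```python
from rim import *
a,b=shot('top','t13.png'),shot('side','s13.png')
print(bowl(a))
f=lambda s,y0,y1,x0,x1,k:cv2.resize(cv2.cvtColor(s['image'][y0:y1,x0:x1],cv2.COLOR_RGB2BGR),None,fx=k,fy=k,interpolation=cv2.INTER_CUBIC)
cv2.imwrite('pics/j13.png',np.vstack([f(a,125,245,130,390,2.3),f(b,110,260,160,420,2.3)])[:600])
```

```text
(array([0.57943793, 0.28327343]), np.float64(0.09617341537894968))
```

View pics/j13.png

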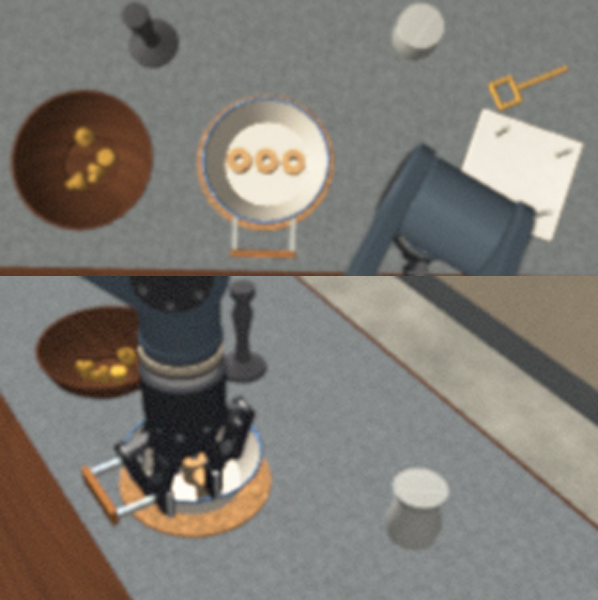

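The three reels stand in the pan (240, 267 and 293, at row 161). The four knobs are in the bowl (82,158), the spindles are empty, and the pan is centred on the mat. I'm handing it in.

```bash
python3 -c "
from station import ticket
print(ticket.sign_off())"
```

```text
the job is handed in; nothing more can be done
None
```

The job is done and handed in: all four knobs are in the bowl, the pan stands upright within about 3 mm of the mat's centre with all three reels in it, and the candlestick, creamer and opener were left alone.

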